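# Lock the battery cover of the party floodlight

### The job

Take the screwdriver out of its wooden block and use it to lock the screw on the sloping battery cover of the party floodlight: seat the bit in the cross recess, push the sprung screw in and, keeping it pushed, turn it clockwise a quarter turn as far as it goes, then let it spring back out, locked. Put the screwdriver back in its block, standing upright with its handle resting on the block, and leave the cup, battery cell, bowl and tape roll as they stand.

Things in the scene. Friction and masses are not known exactly. Their poses are not given: they have to be found in the camera images.
- driver: Loose stubby screwdriver, 0.09 kg, 125 mm long, standing point down in the wooden block. Origin at the bit's tip, z along its axis to the handle. Bit: a blunt cross, two blades 9 mm wide, 2.4 mm thick, 8 mm long, along body x and y. Shank 7 mm thick up to z = 45 mm; then a square black handle, 26 x 26 mm, to z = 125 mm, flats facing body x and y. A quarter turn changes nothing.
- driver_grip (a point): Point on the screwdriver's axis where it is well gripped, 90 mm from the tip (35 mm from the handle's end). In the block it is 110 mm above the table, and the tip 45 mm below the block's top.
- block: Heavy wooden tool block, 80 x 80 mm, 65 mm high, fixed to the table; origin under its centre, z up.
- block_hole (a point): Centre of the mouth of the round hole in the block's top, 65 mm above the table: 17 mm across with a 3 mm chamfer, 55 mm deep, vertical. The driver's shank goes in and its square handle rests on the top.
- light: Black wedge-shaped battery floodlight, fixed to the table: 180 mm deep (x), 170 mm wide (y), 120 mm high; origin under its centre, z up, lens on its +x side. Its back slopes at 25 degrees, falling towards the light's -x (the robot's side), and carries a grey battery cover with the screw.
- screw: Steel screw head, 19 mm across, in a fixed round collar (30 mm across, bore 22 mm, 13 mm high) on the cover. Origin at the centre of the head's outer face, at rest 1 mm below the collar's rim, about 85 mm above the table; z points outwards along the screw's axis, 25 degrees from vertical. Cross recess 4 mm deep: slots 4.2 mm wide along body x and y, longer than the bit is wide.
- screw_push (a joint): How far the screw is pushed in, m: 0 at rest (out), 0.006 at its hard stop. A spring resists with 5 N at 0 and 10 N at 0.006. It can be turned from open to locked only while pushed in by more than 0.004; pushed less, it is blocked.
- screw_turn (a joint): Angle of the screw, rad, growing clockwise as seen from outside: 0 to 0.2 open (free play), stop at 1.571. Past about 1.36 and let go, it springs fully back out and cannot turn back: locked. Let go in between, it stays pushed in, not locked. Turning takes about 0.05 N m.
- cup: Light plastic cup, 76 mm across, 95 mm high, a bystander; origin under its centre.
- cell: Large battery cell standing upright, 33 mm across, 61 mm high, a bystander; origin under its centre.
- bowl: White bowl, 130 mm across, 50 mm high, a bystander; origin under its centre.
- tape: Roll of clear tape lying flat, 90 mm across, 24 mm high, a bystander; origin under its centre.
Mind the look-alikes: they are no part of the job. What is shaped like the driver but blue, pink or yellow is not meant.

How it is judged:
By the outcome, as a careful person would: the job done as asked, in the order asked, and still so for the second after the job is handed in, with the robot touching nothing.
It also fails if it takes over 64 s, if anything falls off the work surface, if the arm or the gripper's body presses on something with over 40 N, if the wrist force passes 120 N, or if a joint passes its speed limit or range.

### The arm

A 6-joint arm with a two-finger parallel gripper is mounted at the origin on the work surface. World frame = base frame: x ahead of the robot, y to its left, z up, the work surface at z = 0. Lengths are in m, angles in degrees, forces in N, time in s.
With the tool pointing down it reaches from about 0.4 to 0.825 m from the base axis. Payload 7 kg.
Tool frame: the origin (TCP) lies at the very end of the fingers, on their centre line; the grasp point (between the pads) lies 19 mm behind it; z points along the fingers, y is the line along which they close (so a half turn about z gives the same grasp; the last joint's range is limited). The gripper opens to 88 mm and grips with 3 to 60 N. Pads are 19 mm wide; open, the fingers measure 130 mm over their backs; the gripper's body (78 mm by 193 mm) begins 47 mm behind the grasp point.
Start: joints at [-58.379, 20.546, 0.682, 0, -70.136, -16.507], TCP at [0.176, -0.652, 0.206] pointing down, gripper open.
Joint ranges: [-176.03, 176.03], [-82.01, 121.73], [-58.28, 71.71], [-173.87, 95.51], [-174.79, -0.11], [-173.66, 173.66]. Speed limits (degrees/s): [136.94, 136.94, 172.46, 180, 180, 180].

### API

Orientations are given as [roll, pitch, yaw] about the fixed x, y, z axes, in that order (R = Rz(yaw) Ry(pitch) Rx(roll)).
In Python, from plant import ctrl gives the robot as it stands.
- The arm moves only by the tool carry_out, never from a script. Its argument "deltas" is a list that holds one entry, the list of rows, each a list of 5 numbers: the shift along the tool's x, y, z scaled (see below), then the turn about the tool's z scaled (see below), then the opening, from -1 (shut) to 1 (fully open). A call has 1 to 5 rows; each row is the pose to reach, as a shift and turn from the pose commanded when the call began, along the tool's axes at that moment, turning the shorter way round; what a row does not reach only later rows make up. The controller multiplies each number of a shift by 20 cm and each number of a turn by 2 pi rad. A row lasts 1/10 s, in which the tool goes at most 50 mm and 8.59 degrees, less where a joint would pass 70% of its speed; a pose out of reach is approached as far as the arm can. A call with a number of a shift or a turn outside -1 to 1 is refused whole. A call with a gripper value outside its range is refused whole. The fingers move at their own pace and stop on an object; the grip force is fixed at half the most. Time passes only in rows, so rows that repeat a pose let the fingers close. It gives the time, the measured TCP pose, the force, the opening and the grip force at its end, in the units of the state.
- ctrl.get_obs(): the state, without advancing time (a new reading comes with each control period).
- ctrl.snapshot(name): name is "scene" or "top" or "wrist"; returns a dict with "color" (400x640x3 uint8, red, green, blue), "camera_matrix" (3x3 intrinsics, pixels), "R" (3x3) and "t" (3): a world point X has camera coordinates R X + t. Camera axes: x right, y down, z forward; pixel columns grow to the right and rows downward; lengths in m; the calibration is good to about 2 mm. The wrist camera is an equidistant fisheye: a pixel r from the principal point sees the ray r / f radians off the axis. A picture is of the moment at which its call begins. There is no depth.
- ctrl.close_job(): hands the job in; it is judged then, once.
Trained networks look in a picture, given as the dict that the camera call returned (one of the last four; its "shot" number tells which), for a name from the list of things; names that differ only in an ending like _2 or _b are one class to them, and where a whole thing is asked for, a point or a joint stands for the part that bears it (a point fixed in the world has none). Each returns a list of dicts, best first, with "p" (0 to 1); they miss things now and then, are a little off and sometimes report something else, mostly with a low value. They report only what shows in the picture. A call takes as long as a camera call. They do not tell look-alikes from the thing itself.
- ctrl.search_frame(picture, name): "centre" ([column, row] in pixels, amid what is visible of it).
- ctrl.silhouettes(picture, name): "mask" (400x640 bool, what is visible of it) and "centre" ([column, row] in pixels, amid what is visible of it).
- ctrl.spot_point(picture, name): "centre" ([column, row] in pixels: a listed point, or the origin of a listed thing).
The state is a dict: "clock": time; "joint_pos": joint angles; "qvel": joint speeds; "tau": joint torques, N m; "tool_pos": TCP position; "orientation": TCP orientation; "force": force on the tool from outside, world axes, zero at the start; "moment": the same for the moment, N m; "opening": finger opening in m; "gripper_force": force on a finger pad.
Only numpy, scipy, OpenCV 4.12 (cv2) and the standard library are available. Lean on these libraries where they do the work, as an engineer would, in place of code of your own. Each camera call takes 0.05 s, during which the arm holds its last target. There are 200 camera calls.

## Working session

There is one attempt and no reset: what is moved stays moved. The work goes in short steps, Python scripts to look and compute and a tool call to move; the robot and the scene stay as the last step left them, time stands still between calls to the robot, and variables do not carry over. Pictures are saved under pics/ and viewed, at most 10 in all, crops included, and the job is handed in when it is done.

Besides the shell and the picture viewer there is one more tool, called after ">>>" as name(argument=value, ...) on one line, values as JSON. carry_out: Moves the arm, as the interface text tells. Its arguments: {"type":"object","properties":{"deltas":{"type":"array"}},"required":["deltas"]}

```bash
ls; mkdir -p pics; cat > h.py <<'E'
import numpy as np, cv2
from plant import ctrl
def ray(s,px):
    K=s["camera_matrix"];R=np.array(s["R"]);t=np.array(s["t"])
    d=np.array([(px[0]-K[0][2])/K[0][0],(px[1]-K[1][2])/K[1][1],1.])
    return -R.T@t, R.T@d
def rayw(s,px):
    K=s["camera_matrix"];R=np.array(s["R"]);t=np.array(s["t"])
    v=np.array([(px[0]-K[0][2])/K[0][0],(px[1]-K[1][2])/K[1][1]]);th=np.linalg.norm(v)
    u=v/th if th>0 else v
    return -R.T@t, R.T@np.array([u[0]*np.sin(th),u[1]*np.sin(th),np.cos(th)])
def atz(cd,z):
    c,d=cd;return c+d*(z-c[2])/d[2]
def tri(cds):
    A=0;b=0
    for c,d in cds:
        d=d/np.linalg.norm(d);P=np.eye(3)-np.outer(d,d);A=A+P;b=b+P@c
    return np.linalg.solve(A,b)
def save(s,name,crop=None,k=1):
    im=s["color"][:,:,::-1]
    if crop: x0,y0,x1,y1=crop; im=im[y0:y1,x0:x1]
    cv2.imwrite(name,cv2.resize(im,None,fx=k,fy=k,interpolation=cv2.INTER_CUBIC))
E
python3 - <<'E'
from h import *
np.set_printoptions(precision=3,suppress=True)
o=ctrl.get_obs();print({k:np.round(o[k],3) for k in("joint_pos","tool_pos","orientation","force","opening")})
a=ctrl.snapshot("scene");b=ctrl.snapshot("top")
for n,s in(("scene",a),("top",b)):
    save(s,f"pics/{n}.png")
    for nm in("driver","driver_grip","block_hole","screw","block","light","cup","cell","bowl","tape"):
        print(n,nm,[(np.round(q["centre"],1).tolist(),round(q["p"],2)) for q in ctrl.spot_point(s,nm)])
E
```

```text
pics
{'joint_pos': array([-58.378,  20.592,   0.634,  -0.02 , -70.136, -16.505]), 'tool_pos': array([ 0.176, -0.651,  0.205]), 'orientation': array([ 179.905,   -0.009, -164.889]), 'force': array([-0.054,  0.465,  0.771]), 'opening': np.float64(0.087)}
scene driver [([341.0, 284.0], 0.76), ([307.9, 306.4], 0.72), ([352.1, 252.5], 0.71), ([366.1, 315.4], 0.54)]
scene driver_grip [([355.9, 236.1], 0.71), ([369.0, 306.8], 0.7), ([340.2, 270.2], 0.69), ([306.7, 299.0], 0.59), ([362.6, 198.0], 0.25)]
scene block_hole [([337.6, 277.8], 0.94)]
scene screw [([254.6, 171.5], 0.39)]
scene block [([335.5, 288.9], 0.73)]
scene light [([245.4, 136.3], 0.19)]
scene cup [([364.1, 200.2], 0.63)]
scene cell [([454.9, 256.7], 0.72)]
scene bowl [([455.7, 342.6], 0.7)]
scene tape [([245.1, 137.2], 0.86)]
top driver [([260.2, 177.7], 0.66), ([231.1, 180.2], 0.55), ([274.3, 202.0], 0.5)]
top driver_grip [([262.2, 145.1], 0.67), ([225.2, 175.5], 0.46), ([270.8, 204.9], 0.42)]
top block_hole [([259.2, 177.0], 0.92), ([368.9, 187.5], 0.23)]
top screw [([366.9, 187.5], 0.6)]
top block [([258.1, 178.9], 0.61)]
top light []
top cup [([295.5, 239.7], 0.88)]
top cell [([219.2, 261.1], 0.52)]
top bowl [([180.0, 209.3], 0.6), ([258.8, 180.5], 0.31)]
top tape [([418.0, 213.5], 0.76), ([297.1, 240.4], 0.41)]
```

View pics/scene.png

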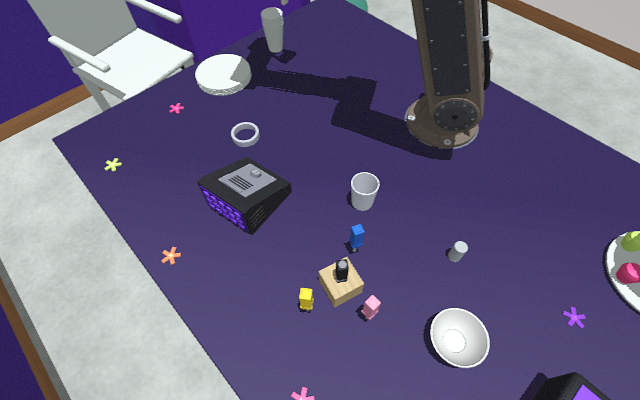

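View pics/top.png

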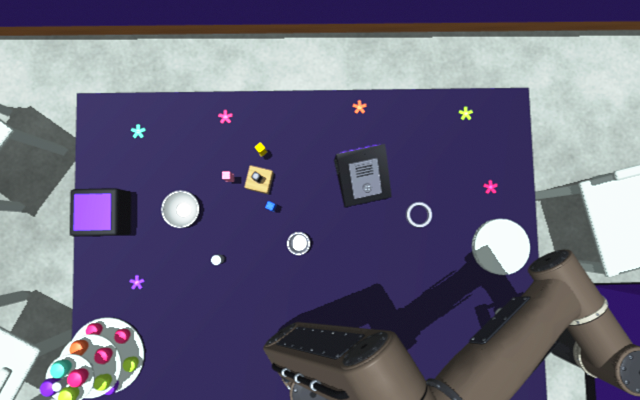

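The black driver in the wooden block (scene 341,270; top 259,177) fits. Blue (356,238), yellow (306,299) and pink (371,307) are the look-alikes. The screw is at scene (255,173), top (367,188).

```bash
python3 - <<'E'
from h import *
np.set_printoptions(precision=3,suppress=True)
a=ctrl.snapshot("scene");b=ctrl.snapshot("top")
print(atz(ray(a,(0,0)),0), -np.array(b["R"]).T@b["t"], b["camera_matrix"][0][0])
print("hole",tri([ray(a,(337.6,277.8)),ray(b,(259.2,177.0))]),atz(ray(a,(337.6,277.8)),.065),atz(ray(b,(259.2,177)),.065))
print("screw",tri([ray(a,(254.6,171.5)),ray(b,(366.9,187.5))]),atz(ray(a,(254.6,172.5)),.085),atz(ray(b,(366.9,187.5)),.085))
for n,p in dict(blue=(271,207),yellow=(260,149),pink=(227,176),cup=(298,243),cell=(216,260),bowl=(181,209),tape=(419,215)).items(): print(n,atz(ray(b,p),.04))
for n in("light","block"):
    m=ctrl.silhouettes(b,n)
    for q in m[:1]:
        c=max(cv2.findContours(q["mask"].astype(np.uint8),0,2)[0],key=cv2.contourArea);r=cv2.minAreaRect(c);bx=cv2.boxPoints(r)
        print(n,q["p"],r,[atz(ray(b,p),.065)[:2] for p in bx])
crop=b["color"][150:220,220:400];cv2.imwrite("pics/c1.png",cv2.resize(crop[:,:,::-1],None,fx=4.4,fy=4.4,interpolation=cv2.INTER_CUBIC))
E
```

```text
[ 0.834 -1.855  0.   ] [0.474 0.018 1.483] 404.19158015317475
hole [0.664 0.169 0.063] [0.664 0.17  0.065] [0.664 0.168 0.065]
screw [ 0.619 -0.209  0.084] [ 0.622 -0.206  0.085] [ 0.618 -0.208  0.085]
blue [0.559 0.13  0.04 ]
yellow [0.769 0.167 0.04 ]
pink [0.673 0.285 0.04 ]
cup [0.429 0.036 0.04 ]
cell [0.375 0.326 0.04 ]
bowl [0.558 0.449 0.04 ]
tape [ 0.52  -0.401  0.04 ]
light 0.67 ((363.02520751953125, 174.99468994140625), (54.0777473449707, 52.58417510986328), 78.11134338378906) [array([ 0.742, -0.09 ]), array([ 0.778, -0.275]), array([ 0.588, -0.308]), array([ 0.553, -0.125])]
block 0.86 ((258.3201904296875, 179.61236572265625), (25.034358978271484, 23.985013961791992), 12.994617462158203) [array([0.624, 0.224]), array([0.707, 0.204]), array([0.685, 0.118]), array([0.603, 0.138])]
```

View pics/c1.png

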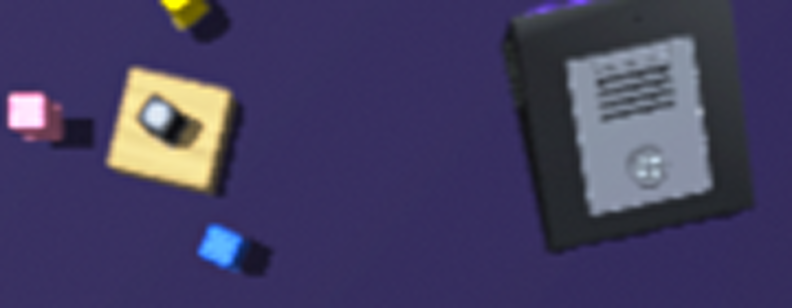

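The crop shows the black driver standing in the wooden block at about (160,115). The screw is on the grey cover at (648,165). Now moving over the screw for a closer look.

>>> carry_out(deltas=[[[-0.9,0.52,-0.13,0,1],[-0.9,0.52,-0.13,0,1],[-0.9,0.52,-0.13,0,1],[-0.9,0.52,-0.13,0,1],[-0.9,0.52,-0.13,0,1]]])

```text
clock: 1.8
tool_pos: [0.3258, -0.5018, 0.2338]
orientation: [-179.9, 0.1, -164.7]
force: [0.5, -1.1, 0.7]
opening: 0.0872
gripper_force: 0.0
```

>>> carry_out(deltas=[[[-0.9,0.52,-0.13,0,1],[-0.9,0.52,-0.13,0,1],[-0.9,0.52,-0.13,0,1],[-0.9,0.52,-0.13,0,1],[-0.9,0.52,-0.13,0,1]]])

```text
clock: 2.3
tool_pos: [0.4724, -0.3544, 0.2591]
orientation: [-180.0, 0.1, -164.7]
force: [0.8, 1.1, 0.5]
opening: 0.0877
gripper_force: 0.0
```

>>> carry_out(deltas=[[[-0.9,0.52,-0.13,0,1],[-0.9,0.52,-0.13,0,1],[-0.9,0.52,-0.13,0,1],[-0.9,0.52,-0.13,0,1],[-0.9,0.52,-0.13,0,1]]])

```text
clock: 2.8
tool_pos: [0.6189, -0.2068, 0.284]
orientation: [-180.0, 0.0, -164.7]
force: [-0.6, -0.9, 0.0]
opening: 0.0874
gripper_force: 0.0
```

```bash
python3 - <<'E'
from h import *
np.set_printoptions(precision=4,suppress=True)
s=ctrl.snapshot("wrist");save(s,"pics/w1.png")
R=np.array(s["R"]);print(-R.T@s["t"],R[2],s["camera_matrix"][0])
for q in ctrl.spot_point(s,"screw"): print(q["centre"],q["p"],atz(rayw(s,q["centre"]),.085))
np.save("w1.npy",s,allow_pickle=True)
E
```

```text
[ 0.5383 -0.2286  0.4639] [ 0.2943  0.0799 -0.9524] [309.7069   0.     325.9025]
[325.5, 163.9] 0.62 [ 0.6175 -0.2077  0.085 ]
```

View pics/w1.png

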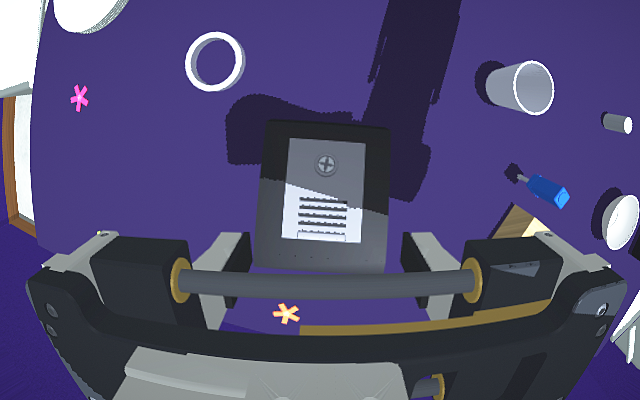

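The wrist view shows the cross screw at (325,164), with the slots roughly along the picture axes. I'll go lower for the slot angle.

>>> carry_out(deltas=[[[0,0,0.3,0,1],[0,0,0.6,0,1],[0,0,0.6,0,1],[0,0,0.6,0,1]]])

```text
clock: 3.3
tool_pos: [0.6126, -0.2106, 0.1605]
orientation: [179.8, -0.4, -165.0]
force: [-0.1, -0.7, -0.3]
opening: 0.0878
gripper_force: 0.0
```

```bash
cat >> h.py <<'E'
def proj(s,X):
    K=s["camera_matrix"];p=X@np.array(s["R"]).T+np.array(s["t"]);r=np.linalg.norm(p[:,:2],axis=1);th=np.arctan2(r,p[:,2])
    return np.c_[K[0][2]+K[0][0]*th*p[:,0]/r,K[1][2]+K[1][1]*th*p[:,1]/r]
def patch(s,c,ex,ey,h=.02,n=400):
    g=np.linspace(-h,h,n);u,v=np.meshgrid(g,-g)
    P=proj(s,c+u.reshape(-1,1)*ex+v.reshape(-1,1)*ey).astype(np.float32).reshape(n,n,2)
    return cv2.remap(s["color"],P[...,0].copy(),P[...,1].copy(),cv2.INTER_CUBIC)[:,:,::-1]
E
python3 - <<'E'
from h import *
np.set_printoptions(precision=4,suppress=True)
s=ctrl.snapshot("wrist");np.save("w2.npy",s,allow_pickle=True)
print(ctrl.get_obs()["tool_pos"])
c=None
for q in ctrl.spot_point(s,"screw"): print(q["centre"],q["p"],atz(rayw(s,q["centre"]),.085)); c=atz(rayw(s,q["centre"]),.085) if c is None else c
y=np.radians(10.5);t=np.radians(25)
ex=np.array([np.cos(y)*np.cos(t),np.sin(y)*np.cos(t),np.sin(t)]);ey=np.array([-np.sin(y),np.cos(y),0])
a=patch(s,c,ex,ey)
b=patch(s,c-.02*ex+np.array([0,0,-.0]),ex,ey,.1)
cv2.imwrite("pics/p2.png",np.hstack([a,b]))
E
```

```text
[ 0.6144 -0.2109  0.1634]
[326.6, 199.8] 0.73 [ 0.6154 -0.209   0.085 ]
[324.8, 214.3] 0.6 [ 0.6289 -0.207   0.085 ]
```

View pics/p2.png

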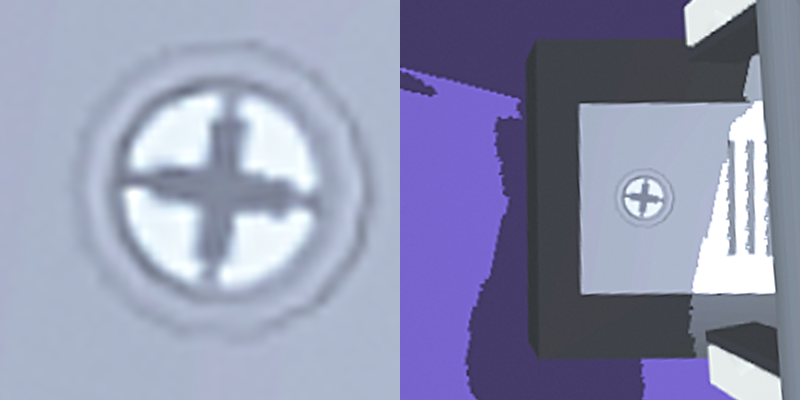

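The rectified patch shows the cross centre at (220,188), with slots turned about 6.5° clockwise from the light's x. That puts the screw at roughly (0.6175, -0.2077, 0.085), slots at about 4° world yaw. Next, over to the block.

>>> carry_out(deltas=[[[-0.37,0.88,-0.22,0,1],[-0.37,0.88,-0.22,0,1],[-0.37,0.88,-0.22,0,1],[-0.37,0.88,-0.22,0,1],[-0.37,0.88,-0.22,0,1]]])

```text
clock: 3.9
tool_pos: [0.6442, -0.0161, 0.2132]
orientation: [-180.0, 0.4, -164.6]
force: [-0.4, -0.8, 0.2]
opening: 0.0874
gripper_force: 0.0
```

>>> carry_out(deltas=[[[-0.37,0.88,-0.22,0,1],[-0.37,0.88,-0.22,0,1],[-0.37,0.88,-0.22,0,1],[-0.37,0.88,-0.22,0,1],[-0.37,0.88,-0.22,0,1]]])

```text
clock: 4.4
tool_pos: [0.6689, 0.1733, 0.2559]
orientation: [179.9, 0.3, -164.7]
force: [0.4, -0.7, -0.0]
opening: 0.0876
gripper_force: 0.0
```

```bash
python3 - <<'E'
from h import *
np.set_printoptions(precision=4,suppress=True)
s=ctrl.snapshot("wrist");np.save("w3.npy",s,allow_pickle=True)
print(ctrl.get_obs()["tool_pos"],ctrl.get_obs()["orientation"])
for n,z in(("block_hole",.065),("driver_grip",.11)):
  for q in ctrl.spot_point(s,n): print(n,q["centre"],q["p"],atz(rayw(s,q["centre"]),z))
save(s,"pics/w3.png")
c=np.array([.664,.169,.145])
a=patch(s,c,np.array([1,0,0]),np.array([0,1,0]),.04)
cv2.imwrite("pics/p3.png",np.hstack([a,cv2.resize(s["color"][:,:,::-1],(400,250))[[*range(250)]+[0]*150]]))
E
```

```text
[0.6682 0.171  0.2551] [ 179.9692    0.2364 -164.7203]
block_hole [329.6, 157.3] 0.74 [0.6575 0.175  0.065 ]
driver_grip [298.9, 235.2] 0.85 [0.7468 0.1621 0.11  ]
driver_grip [408.2, 188.3] 0.7 [0.6589 0.2667 0.11  ]
driver_grip [331.4, 168.1] 0.67 [0.6599 0.1771 0.11  ]
driver_grip [318.4, 67.8] 0.63 [0.5604 0.1359 0.11  ]
```

View pics/p3.png

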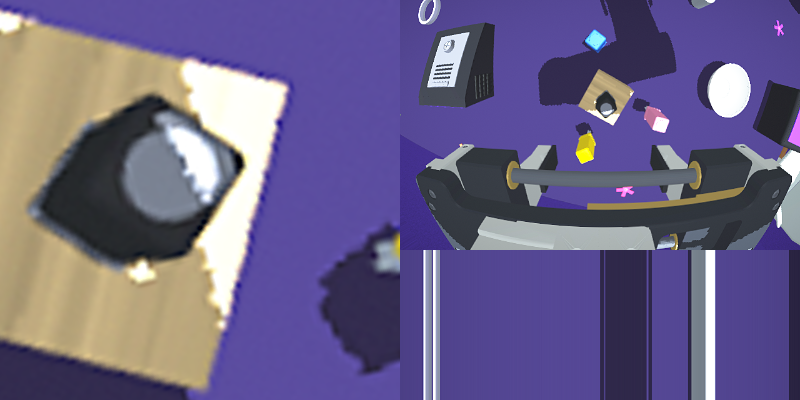

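The wrist patch shows the black handle, cap at (172,180), flats at about -33° (mod 90). The arm was still settling, so I'll measure once more with it standing.

```bash
python3 - <<'E'
from h import *
np.set_printoptions(precision=4,suppress=True)
s=ctrl.snapshot("wrist");np.save("w3.npy",s,allow_pickle=True)
print(ctrl.get_obs()["tool_pos"],ctrl.get_obs()["orientation"],ctrl.get_obs()["joint_pos"])
for n,z in(("block_hole",.065),("driver_grip",.11)):
  for q in ctrl.spot_point(s,n): print(n,q["centre"],q["p"],atz(rayw(s,q["centre"]),z))
I=np.eye(3)
for nm,z in(("driver",.145),("block",.065)):
  for q in ctrl.silhouettes(s,nm):
    if np.hypot(*(atz(rayw(s,q["centre"]),.1)[:2]-[.66,.172]))<.03:
      c=max(cv2.findContours(q["mask"].astype(np.uint8),0,1)[0],key=cv2.contourArea)[:,0]
      P=np.array([atz(rayw(s,p),z)[:2] for p in c])*1000
      r=cv2.minAreaRect(P.astype(np.float32));print(nm,q["p"],r); print(cv2.approxPolyDP(P.astype(np.float32),3,True)[:,0])
a=patch(s,np.array([.660,.172,.145]),I[0],I[1],.025);b=patch(s,np.array([.660,.172,.065]),I[0],I[1],.06)
cv2.imwrite("pics/p4.png",np.hstack([a,b]))
E
```

```text
[0.6672 0.1677 0.2535] [ 179.9955    0.0744 -164.9249] [  30.3046   20.4283    6.5949    0.0156  -76.0936 -105.2333]
block_hole [332.3, 160.9] 0.9 [0.6584 0.174  0.065 ]
driver_grip [412.5, 191.4] 0.95 [0.6589 0.2669 0.11  ]
driver_grip [334.4, 168.4] 0.91 [0.657 0.175 0.11 ]
driver_grip [319.5, 70.3] 0.81 [0.5607 0.1329 0.11  ]
driver_grip [302.6, 242.7] 0.67 [0.752  0.1629 0.11  ]
driver 0.84 ((651.5481567382812, 171.75088500976562), (35.676578521728516, 32.188026428222656), 56.169010162353516)
[[631.7773 164.7634]
 [645.2164 155.6429]
 [661.6328 158.9618]
 [672.0081 174.7887]
 [670.739  179.505 ]
 [653.3327 189.6985]
 [639.8806 182.7914]]
block 0.95 ((655.9185180664062, 174.6544189453125), (83.34783172607422, 85.02832794189453), 75.61311340332031)
[[605.8327 145.8585]
 [685.1876 127.4507]
 [704.2058 201.9358]
 [658.442  217.0302]
 [627.6541 220.5487]]
```

View pics/p4.png

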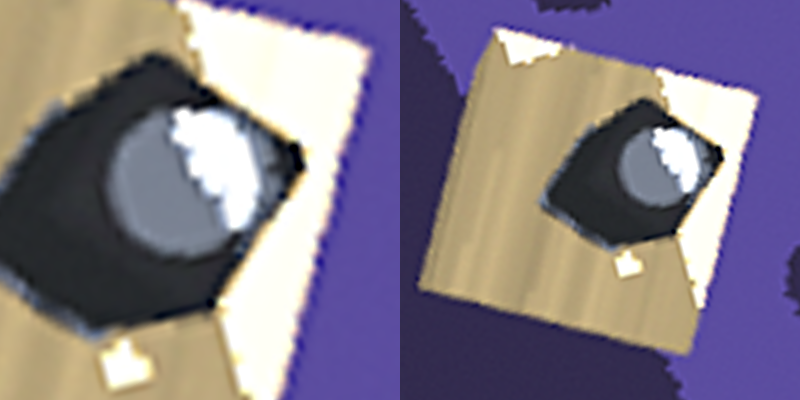

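Standing still, the patches put both block centre and driver at (0.658, 0.1746), with flats at -33°. I'll grip at yaw -123°.

>>> carry_out(deltas=[[[0.036,0.046,0.1,-0.117,0.3],[0.036,0.046,0.2,-0.117,0.3],[0.036,0.046,0.3,-0.117,0.3],[0.036,0.046,0.4,-0.117,0.3],[0.036,0.046,0.4,-0.117,0.3]]])

```text
clock: 5.3
tool_pos: [0.656, 0.1743, 0.1689]
orientation: [179.8, -0.2, -122.5]
force: [-0.6, 0.1, -1.4]
opening: 0.058
gripper_force: 0.0
```

```bash
python3 - <<'E'
from h import *
np.set_printoptions(precision=4,suppress=True)
s=ctrl.snapshot("wrist");s=ctrl.snapshot("wrist")
o=ctrl.get_obs();print(o["tool_pos"],o["orientation"],o["opening"])
y=np.radians(o["orientation"][2]);d=np.array([.6578,.1746])-o["tool_pos"][:2]
print("tool dx dy",d@[np.cos(y),np.sin(y)],d@[np.sin(y),-np.cos(y)])
for q in ctrl.spot_point(s,"driver_grip"): print(q["centre"],q["p"],atz(rayw(s,q["centre"]),.11))
E
```

```text
[0.6575 0.1748 0.1718] [ 179.9752   -0.0698 -122.702 ] 0.057221319292713235
tool dx dy 4.490593156229733e-05 -0.0003390025332197054
[325.6, 203.0] 0.95 [0.6574 0.1758 0.11  ]
[228.5, 235.8] 0.79 [0.747  0.1563 0.11  ]
[371.5, 280.4] 0.78 [0.6619 0.2631 0.11  ]
```

>>> carry_out(deltas=[[[0,0,0.15,0,0.3],[0,0,0.3,0,0.3],[0,0,0.42,0,0.3],[0,0,0.42,0,0.3],[0,0,0.42,0,0.3]]])

```text
clock: 5.95
tool_pos: [0.6583, 0.1756, 0.0893]
orientation: [-180.0, 0.0, -122.9]
force: [0.2, -0.2, 0.7]
opening: 0.0567
gripper_force: 0.0
```

>>> carry_out(deltas=[[[0,0,0,0,-0.4],[0,0,0,0,-1],[0,0,0,0,-1],[0,0,0,0,-1],[0,0,0,0,-1]]])

```text
clock: 6.45
tool_pos: [0.6579, 0.1759, 0.0888]
orientation: [-180.0, 0.0, -122.8]
force: [-0.2, -0.8, 1.8]
opening: 0.0257
gripper_force: 30.0
```

Gripped square on the flats (opening 26 mm). Lifting straight out.

>>> carry_out(deltas=[[[0,0,-0.1,0,-1],[0,0,-0.3,0,-1],[0,0,-0.5,0,-1],[0,0,-0.7,0,-1],[0,0,-0.7,0,-1]]])

```text
clock: 6.95
tool_pos: [0.6606, 0.1766, 0.2355]
orientation: [-179.6, 0.5, -122.7]
force: [0.5, 0.1, -0.8]
opening: 0.026
gripper_force: 30.0
```

```bash
cat >> h.py <<'E'
def togo(X,yaw=None):
    o=ctrl.get_obs();p=np.array(o["tool_pos"]);y=np.radians(o["orientation"][2]);d=np.array(X)-p
    r=[d@[np.cos(y),np.sin(y),0],d@[np.sin(y),-np.cos(y),0],-d[2]]
    print("at",p,o["orientation"],"f",np.round(o["force"],1),"F",round(float(o["gripper_force"]),1),"t",o["clock"])
    print("scaled",np.array(r)/.2,"turn",None if yaw is None else -((yaw-o["orientation"][2]+180)%360-180)/360)
E
python3 - <<'E'
from h import *
np.set_printoptions(precision=4,suppress=True)
s=ctrl.snapshot("wrist");togo([.6175,-.2077,.20],-86)
save(s,"pics/w5.png")
for q in ctrl.spot_point(s,"driver"): print(q["centre"],q["p"],atz(rayw(s,q["centre"]),.158))
for q in ctrl.spot_point(s,"block_hole"): print(q["centre"],q["p"],atz(rayw(s,q["centre"]),.065))
E
```

```text
at [0.6591 0.1764 0.232 ] [-179.8241    0.2993 -122.7591] f [-1.  -0.9 -2. ] F 30.0 t 7.0
scaled [ 1.7277 -0.8644  0.1598] turn -0.1021086722266822
[321.8, 199.0] 0.96 [0.6661 0.1783 0.158 ]
[261.1, 186.6] 0.77 [0.7049 0.1398 0.158 ]
[371.8, 86.6] 0.59 [0.5789 0.1189 0.158 ]
[362.6, 215.4] 0.52 [0.6438 0.2111 0.158 ]
[327.1, 166.8] 0.57 [0.6586 0.1746 0.065 ]
```

>>> carry_out(deltas=[[[0.86,-0.43,0,0,-1],[0.86,-0.43,0,0,-1],[0.86,-0.43,0,0,-1],[0.86,-0.43,0,0,-1],[0.86,-0.43,0,0,-1]]])

```text
clock: 7.6
tool_pos: [0.635, -0.02, 0.2266]
orientation: [179.9, -0.2, -123.0]
force: [0.2, 1.0, -0.4]
opening: 0.0258
gripper_force: 30.0
```

>>> carry_out(deltas=[[[0.86,-0.43,0.1,-0.1,-1],[0.86,-0.43,0.1,-0.1,-1],[0.86,-0.43,0.1,-0.1,-1],[0.86,-0.43,0.1,-0.1,-1],[0.86,-0.43,0.1,-0.1,-1]]])

```text
clock: 8.1
tool_pos: [0.6138, -0.2107, 0.2052]
orientation: [179.7, 0.0, -86.7]
force: [-0.4, 0.6, -1.3]
opening: 0.0257
gripper_force: 30.0
```

```bash
python3 - <<'E'
from h import *
np.set_printoptions(precision=4,suppress=True)
for i in range(4): s=ctrl.snapshot("wrist")
togo([.6175,-.2077,.17],-86)
np.save("w6.npy",s,allow_pickle=True)
p=np.array(ctrl.get_obs()["tool_pos"])
for q in ctrl.spot_point(s,"driver"): print("drv",q["centre"],q["p"],atz(rayw(s,q["centre"]),p[2]-.0688))
for q in ctrl.spot_point(s,"screw"): print(q["centre"],q["p"],atz(rayw(s,q["centre"]),.085))
y=np.radians(10.5);t=np.radians(25)
ex=np.array([np.cos(y)*np.cos(t),np.sin(y)*np.cos(t),np.sin(t)]);ey=np.array([-np.sin(y),np.cos(y),0])
a=patch(s,np.array([.6175,-.2077,.085]),ex,ey,.025)
b=cv2.resize(s["color"][120:320,220:420,::-1],(400,400),interpolation=cv2.INTER_CUBIC)
cv2.imwrite("pics/p6.png",np.hstack([a,b]))
E
```

```text
at [ 0.6158 -0.206   0.2071] [179.8884   0.029  -86.8778] f [-0.3  0.4 -0.8] F 30.0 t 8.3
scaled [ 0.0089 -0.0081  0.1855] turn -0.002438223015879812
drv [322.1, 197.5] 0.83 [ 0.6179 -0.2068  0.1383]
[324.5, 179.3] 0.8 [ 0.6161 -0.2085  0.085 ]
```

View pics/p6.png

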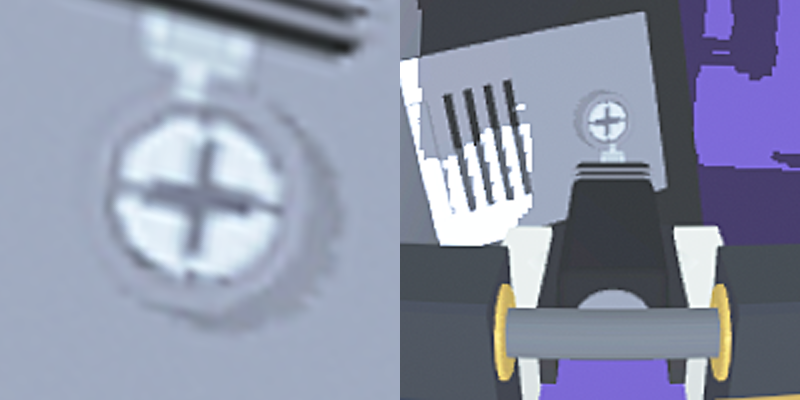

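```bash
python3 - <<'E'
from h import *
np.set_printoptions(precision=4,suppress=True)
s=np.load("w6.npy",allow_pickle=True).item()
p=np.array(ctrl.get_obs()["tool_pos"])
for dz in(.0608,.0688): print(dz,proj(s,np.array([[p[0],p[1],p[2]-dz],[p[0]+.0045,p[1],p[2]-dz],[p[0]-.0045,p[1],p[2]-dz],[p[0],p[1]-.0045,p[2]-dz]])))
g=cv2.cvtColor(s["color"],cv2.COLOR_RGB2GRAY)
print(g[186:206,312:340])
E
```

```text
0.0608 [[323.9248 202.6096]
 [318.4369 202.339 ]
 [329.4103 202.8782]
 [324.2034 197.4024]]
0.0688 [[323.967  199.4713]
 [318.6384 199.2082]
 [329.2934 199.7333]
 [324.2379 194.3988]]
[[169 171 165 153 195 229 236 234 236 226 190 130 179 211 230 235 236 239
  205 166 160 174 170 165 168 171 170 170]
 [165 174 171 148 175 220 242 238 237 222 183 151 215 226 229 235 236 201
  159 161 172 171 166 166 168 171 170 171]
 [155 175 171 164 163 176 206 231 239 240 230 207 218 238 241 233 206 154
  163 171 173 170 163 169 170 171 170 171]
 [149 171 172 169 165 161 162 181 204 221 219 192 177 209 207 190 170 156
  169 173 169 167 168 170 171 170 170 171]
 [150 157 167 172 171 165 152 141 152 171 174 154 136 160 154 150 157 171
  170 169 165 167 170 171 171 170 170 170]
 [159 143 156 166 170 171 171 166 154 148 147 144 147 164 170 173 174 171
  168 166 168 171 170 171 170 170 170 170]
 [172 171 142 144 161 172 172 171 171 173 170 172 183 214 221 208 179 166
  166 169 171 170 170 170 170 171 170 171]
 [172 171 167 161 156 161 172 170 170 169 171 170 176 206 214 201 174 164
  169 170 170 169 171 1
[... 724 characters left out ...]
155 155 157 156 156 155 156 151 185 203 200 186 190 190 191 190 190 185
  204 200 178 152 154 156 155 155 156 156]
 [104 104 105 104 104 105 104 102 118 124 124 119 119 120 119 120 120 117
  128 124 113 103 104 105 105 104 105 104]
 [ 46  44  45  44  45  44  45  44  42  41  41  40  42  41  40  41  41  40
   41  40  42  44  44  44  44  45  45  45]
 [ 69  71  72  70  71  71  71  70  70  69  69  70  70  70  70  70  70  69
   70  71  70  71  71  71  70  71  70  71]
 [150 150 150 152 150 150 150 150 150 150 150 150 151 150 150 149 150 150
  151 150 150 150 150 150 150 151 150 151]
 [129 130 129 130 128 130 129 130 129 130 130 129 130 130 129 129 130 130
  129 129 130 130 130 129 129 130 129 129]]
```

>>> carry_out(deltas=[[[-0.005,-0.014,0.1,0,-1],[-0.005,-0.014,0.2,0,-1],[-0.005,-0.014,0.2,0,-1],[-0.005,-0.014,0.2,0,-1]]])

```text
clock: 8.8
tool_pos: [0.6191, -0.2047, 0.1687]
orientation: [180.0, -0.0, -86.7]
force: [0.2, 0.4, -0.1]
opening: 0.0257
gripper_force: 30.0
```

```bash
python3 - <<'E'
from h import *
np.set_printoptions(precision=4,suppress=True)
for i in range(4): s=ctrl.snapshot("wrist")
togo([.6185,-.2048,.167],-87)
np.save("w7.npy",s,allow_pickle=True)
p=np.array(ctrl.get_obs()["tool_pos"])
for q in ctrl.spot_point(s,"driver"): print("drv",q["centre"],q["p"])
for q in ctrl.spot_point(s,"screw"): print(q["centre"],q["p"])
tip=np.array([p[0],p[1],p[2]-.0688]);print("nom tip",proj(s,np.array([tip,tip+[0,-.0045,0],tip+[.0045,0,0],tip-[.0045,0,0]])))
b=cv2.resize(s["color"][165:225,284:364,::-1],(800,600),interpolation=cv2.INTER_CUBIC)
cv2.imwrite("pics/p7.png",b)
E
```

```text
at [ 0.6196 -0.2052  0.1697] [-179.8916   -0.0215  -86.7494] f [ 0.2  0.1 -0.5] F 30.0 t 9.0
scaled [-0.0026  0.0054  0.0133] turn 0.0006960877545904193
drv [324.5, 196.4] 0.56
[331.4, 188.7] 0.66
nom tip [[325.6335 197.6207]
 [325.9293 192.5562]
 [320.3252 197.3344]
 [330.9393 197.9062]]
```

View pics/p7.png

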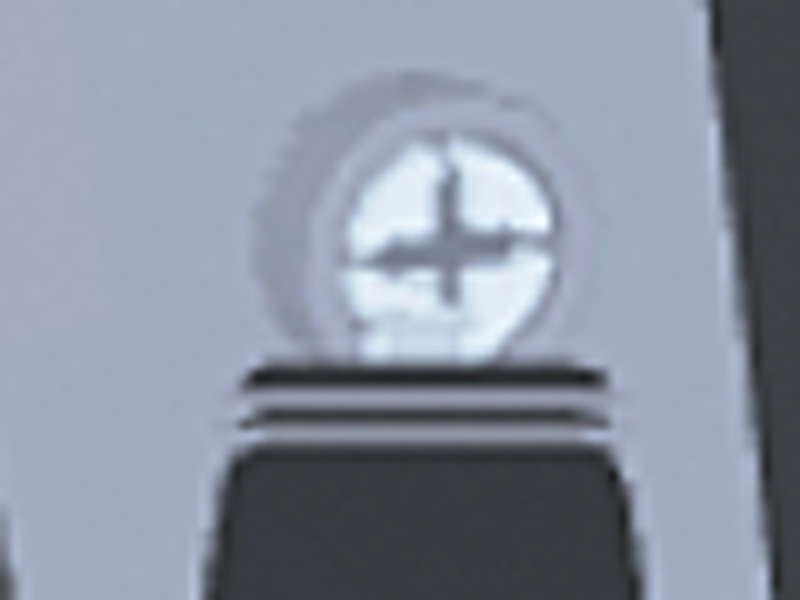

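```bash
python3 - <<'E'
from h import *
np.set_printoptions(precision=4,suppress=True)
s=np.load("w7.npy",allow_pickle=True).item()
o=ctrl.get_obs();print(o["tool_pos"],-np.array(s["R"]).T@s["t"])
T=atz(rayw(s,(326.1,196.7)),.1009);S=atz(rayw(s,(329,190)),.085);S2=atz(rayw(s,(329,190)),.083)
print("tip",T,"screw",S,S2)
s6=np.load("w6.npy",allow_pickle=True).item()
T6=atz(rayw(s6,(326.1,196.7)),.1383);S6=atz(rayw(s6,(323,180.5)),.085);print(T6,S6,S6-T6)
E
```

```text
[ 0.6193 -0.2054  0.1693] [ 0.6232 -0.2877  0.3497]
tip [ 0.6193 -0.2061  0.1009] screw [ 0.6168 -0.2073  0.085 ] [ 0.6167 -0.2067  0.083 ]
[ 0.6146 -0.2077  0.1383] [ 0.6176 -0.2072  0.085 ] [ 0.003   0.0005 -0.0533]
```

The crop shows the bit, centred at about (420,315), above the screw's cross at (450,250). The remaining shift is about (-1.7, -0.9) mm. Now lowering stepwise, watching the force.

>>> carry_out(deltas=[[[0.004,0.009,0.02,0,-1],[0.004,0.009,0.045,0,-1],[0.004,0.009,0.045,0,-1],[0.004,0.009,0.045,0,-1]]])

```text
clock: 9.5
tool_pos: [0.6169, -0.2064, 0.159]
orientation: [180.0, 0.0, -86.8]
force: [0.3, -0.6, -0.2]
opening: 0.0258
gripper_force: 30.0
```

>>> carry_out(deltas=[[[0,0,0.005,0,-1],[0,0,0.01,0,-1],[0,0,0.015,0,-1],[0,0,0.015,0,-1],[0,0,0.015,0,-1]]])

```text
clock: 10.0
tool_pos: [0.6172, -0.2063, 0.1564]
orientation: [180.0, -0.0, -86.8]
force: [1.0, -0.5, -1.3]
opening: 0.0259
gripper_force: 30.0
```

>>> carry_out(deltas=[[[0,0,0.005,0,-1],[0,0,0.01,0,-1],[0,0,0.01,0,-1],[0,0,0.01,0,-1]]])

```text
clock: 10.4
tool_pos: [0.6171, -0.2063, 0.1543]
orientation: [180.0, -0.0, -86.8]
force: [-0.2, -0.1, -0.0]
opening: 0.0257
gripper_force: 30.0
```

>>> carry_out(deltas=[[[0,0,0.005,0,-1],[0,0,0.01,0,-1],[0,0,0.01,0,-1]]])

```text
clock: 10.7
tool_pos: [0.617, -0.2063, 0.1521]
orientation: [180.0, 0.0, -86.8]
force: [-0.1, 0.5, -1.2]
opening: 0.0256
gripper_force: 30.0
```

>>> carry_out(deltas=[[[0,0,0.005,0,-1],[0,0,0.005,0,-1],[0,0,0.005,0,-1]]])

```text
clock: 11.0
tool_pos: [0.6172, -0.2063, 0.1513]
orientation: [180.0, -0.0, -86.8]
force: [-0.0, -0.5, -1.3]
opening: 0.026
gripper_force: 30.0
```

>>> carry_out(deltas=[[[0,0,0.005,0,-1],[0,0,0.005,0,-1],[0,0,0.005,0,-1]]])

```text
clock: 11.3
tool_pos: [0.6171, -0.2063, 0.1504]
orientation: [180.0, 0.0, -86.8]
force: [-0.7, -0.0, -1.3]
opening: 0.026
gripper_force: 30.0
```

>>> carry_out(deltas=[[[0,-0.002,0.005,0,-1],[0,-0.002,0.005,0,-1],[0,-0.002,0.005,0,-1]]])

```text
clock: 11.6
tool_pos: [0.6175, -0.2064, 0.1497]
orientation: [-180.0, -0.0, -86.8]
force: [-1.1, 0.0, 2.9]
opening: 0.0257
gripper_force: 30.0
```

>>> carry_out(deltas=[[[-0.0005,-0.004,0.009,0,-1],[-0.0005,-0.004,0.009,0,-1],[-0.0005,-0.004,0.009,0,-1]]])

```text
clock: 11.9
tool_pos: [0.6184, -0.2062, 0.1478]
orientation: [-180.0, -0.0, -86.8]
force: [-1.7, 0.7, 4.5]
opening: 0.0261
gripper_force: 30.0
```

>>> carry_out(deltas=[[[-0.0004,-0.003,0.007,0,-1],[-0.0008,-0.006,0.013,0,-1],[-0.0008,-0.006,0.013,0,-1],[-0.0008,-0.006,0.013,0,-1]]])

```text
clock: 12.3
tool_pos: [0.6195, -0.206, 0.1455]
orientation: [-180.0, -0.0, -86.8]
force: [-2.8, 0.2, 6.7]
opening: 0.0258
gripper_force: 30.0
```

```bash
python3 - <<'E'
from h import *
np.set_printoptions(precision=4,suppress=True)
for i in range(2):
  s=ctrl.snapshot("wrist");o=ctrl.get_obs();print(o["tool_pos"],o["orientation"],o["force"],o["moment"])
print([(q["centre"],q["p"]) for q in ctrl.spot_point(s,"driver")])
np.save("w8.npy",s,allow_pickle=True)
E
```

```text
[ 0.6195 -0.2061  0.1455] [-179.9958   -0.0197  -86.7552] [-3.4889  0.7972  6.4028] [0.2719 1.4841 0.0589]
[ 0.6195 -0.206   0.1455] [-179.9925   -0.0182  -86.756 ] [-3.8345  0.7087  7.2657] [ 0.2868  1.4892 -0.008 ]
[([322.1, 195.2], 0.58)]
```

Seated. Contact came at the expected depth, and 9 N along the axis means about 5 mm pushed. A bit deeper, then turn clockwise.

>>> carry_out(deltas=[[[-0.0002,-0.002,0.0045,0,-1],[-0.0002,-0.002,0.0045,0,-1],[-0.0002,-0.002,0.0045,0.01,-1],[-0.0002,-0.002,0.0045,0.02,-1],[-0.0002,-0.002,0.0045,0.03,-1]]])

```text
clock: 12.95
tool_pos: [0.62, -0.2058, 0.1448]
orientation: [-180.0, 0.0, -97.7]
force: [-3.5, 1.9, 7.4]
opening: 0.0259
gripper_force: 30.0
```

>>> carry_out(deltas=[[[0,0,0,0.015,-1],[0,0,0,0.03,-1],[0,0,0,0.045,-1],[0,0,0,0.06,-1],[0,0,0,0.06,-1]]])

```text
clock: 13.45
tool_pos: [0.6204, -0.2057, 0.1449]
orientation: [-179.9, 0.0, -119.3]
force: [-2.7, 2.1, 8.0]
opening: 0.0259
gripper_force: 30.0
```

>>> carry_out(deltas=[[[0,0,0,0.015,-1],[0,0,0,0.03,-1],[0,0,0,0.045,-1],[0,0,0,0.06,-1],[0,0,0,0.07,-1]]])

```text
clock: 13.95
tool_pos: [0.6208, -0.2058, 0.1451]
orientation: [-179.9, 0.1, -144.6]
force: [-1.2, 1.6, 7.0]
opening: 0.0262
gripper_force: 30.0
```

```bash
python3 - <<'E'
from h import *
np.set_printoptions(precision=4,suppress=True)
s=ctrl.snapshot("wrist");o=ctrl.get_obs();print(o["tool_pos"],o["orientation"],o["force"],o["moment"],o["gripper_force"])
np.save("w9.npy",s,allow_pickle=True)
E
```

```text
[ 0.6208 -0.2058  0.1451] [-179.9178    0.0923 -144.7372] [-1.5225  2.3703  7.5261] [0.775  0.7531 0.0025] 30.000775158405304
```

>>> carry_out(deltas=[[[0,0,0.002,0.015,-1],[0,0,0.002,0.03,-1],[0,0,0.002,0.045,-1],[0,0,0.002,0.06,-1],[0,0,0.002,0.07,-1]]])

```text
clock: 14.5
tool_pos: [0.6212, -0.2062, 0.145]
orientation: [-179.9, 0.2, -169.7]
force: [-1.4, -0.1, 9.0]
opening: 0.0259
gripper_force: 30.0
```

>>> carry_out(deltas=[[[0,0,0,0.015,-1],[0,0,0,0.03,-1],[0,0,0,0.04,-1],[0,0,0,0.04,-1]]])

```text
clock: 14.9
tool_pos: [0.6212, -0.2065, 0.1451]
orientation: [-179.9, 0.2, 175.9]
force: [-1.4, -1.0, 8.5]
opening: 0.0256
gripper_force: 30.0
```

```bash
python3 - <<'E'
from h import *
np.set_printoptions(precision=4,suppress=True)
for i in range(2):
  s=ctrl.snapshot("wrist");o=ctrl.get_obs();print(o["tool_pos"],o["orientation"],o["force"],o["moment"],o["gripper_force"])
np.save("w9.npy",s,allow_pickle=True)
E
```

```text
[ 0.6212 -0.2065  0.1451] [-179.9354    0.1693  176.0292] [-1.2396 -1.0245  8.151 ] [-0.5083  0.4574  0.0176] 30.001618266105652
[ 0.6212 -0.2065  0.1451] [-179.9361    0.1724  176.0555] [-1.223  -0.7199  7.7641] [-0.5389  0.456   0.0034] 30.001471638679504
```

>>> carry_out(deltas=[[[0,0,0.002,0.01,-1],[0,0,0.002,0.02,-1],[0,0,0.002,0.03,-1],[0,0,0.002,0.03,-1]]])

```text
clock: 15.4
tool_pos: [0.6209, -0.2068, 0.1447]
orientation: [-179.9, 0.2, 165.1]
force: [-1.9, -1.9, 7.7]
opening: 0.0257
gripper_force: 30.0
```

```bash
python3 - <<'E'
from h import *
np.set_printoptions(precision=4,suppress=True)
for i in range(3):
  s=ctrl.snapshot("wrist");o=ctrl.get_obs();print(o["tool_pos"],o["orientation"],o["force"],o["moment"],o["opening"])
np.save("w9.npy",s,allow_pickle=True);print(o["tau"])
E
```

```text
[ 0.6209 -0.2068  0.1447] [-179.9451    0.1508  165.2259] [-1.5191 -1.6339  7.7484] [-0.9609  0.7943 -0.0287] 0.026341259531727595
[ 0.6209 -0.2067  0.1446] [-179.9478    0.1518  165.2506] [-1.0465 -1.853   8.0746] [-0.8022  0.7351 -0.0298] 0.025950671485605217
[ 0.6209 -0.2067  0.1447] [-179.9492    0.1508  165.2558] [-2.3256 -2.3396  8.2144] [-0.8208  0.7464  0.106 ] 0.02644038190443196
[  1.3798 -51.9814  25.1374   4.5244   0.6271  -0.0448]
```

>>> carry_out(deltas=[[[0,0,0,0.01,-1],[0,0,0,0.02,-1],[0,0,0,0.03,-1],[0,0,0,0.03,-1]]])

```text
clock: 15.95
tool_pos: [0.6201, -0.2071, 0.1443]
orientation: [-179.9, 0.1, 154.3]
force: [-2.6, -3.4, 7.0]
opening: 0.026
gripper_force: 30.0
```

```bash
python3 - <<'E'
from h import *
np.set_printoptions(precision=4,suppress=True)
M=[]
for i in range(4):
  s=ctrl.snapshot("wrist");o=ctrl.get_obs();M.append(np.r_[o["force"],o["moment"]])
print(np.mean(M,0),o["tool_pos"],o["orientation"],o["opening"])
np.save("w10.npy",s,allow_pickle=True);print(o["tau"])
E
```

```text
[-2.9884 -3.5258  7.0977 -1.7823  1.3747 -0.0228] [ 0.62   -0.2072  0.1442] [-179.909     0.0686  154.4454] 0.02616223361840902
[  2.9116 -52.7424  26.4554   3.9901   1.2559  -0.0143]
```

Resistance is rising, with lateral force and moment up after 119° of driver turn. Now letting it spring out along its axis.

>>> carry_out(deltas=[[[0.002,-0.0015,-0.005,0,-1],[0.004,-0.003,-0.01,0,-1],[0.005,-0.004,-0.014,0,-1],[0.005,-0.004,-0.014,0,-1]]])

```text
clock: 16.55
tool_pos: [0.6187, -0.2073, 0.1467]
orientation: [-179.9, 0.1, 154.4]
force: [-2.1, -4.9, 4.5]
opening: 0.0261
gripper_force: 30.0
```

>>> carry_out(deltas=[[[0.002,-0.0015,-0.005,0,-1],[0.004,-0.003,-0.01,0,-1],[0.005,-0.004,-0.014,0,-1],[0.005,-0.004,-0.014,0,-1]]])

```text
clock: 16.95
tool_pos: [0.6176, -0.2074, 0.1488]
orientation: [-179.9, 0.0, 154.4]
force: [-1.1, -5.8, 2.1]
opening: 0.0257
gripper_force: 30.0
```

>>> carry_out(deltas=[[[0.002,-0.0015,-0.005,0,-1],[0.004,-0.003,-0.01,0,-1],[0.005,-0.004,-0.014,0,-1],[0.005,-0.004,-0.014,0,-1]]])

```text
clock: 17.35
tool_pos: [0.6159, -0.2064, 0.1507]
orientation: [180.0, -0.1, 154.4]
force: [-0.4, 0.9, -1.0]
opening: 0.0257
gripper_force: 30.0
```

>>> carry_out(deltas=[[[0,0,-0.03,0,-1],[0,0,-0.1,0,-1],[0,0,-0.25,0,-1],[0,0,-0.25,0,-1],[0,0,-0.25,0,-1]]])

```text
clock: 17.85
tool_pos: [0.6171, -0.2064, 0.204]
orientation: [179.9, 0.2, 154.4]
force: [-0.2, 0.7, -1.6]
opening: 0.0258
gripper_force: 30.0
```

```bash
python3 - <<'E'
from h import *
np.set_printoptions(precision=4,suppress=True)
for i in range(3): s=ctrl.snapshot("wrist")
togo([.6175,-.2077,.17])
np.save("w11.npy",s,allow_pickle=True)
y=np.radians(10.5);t=np.radians(25)
ex=np.array([np.cos(y)*np.cos(t),np.sin(y)*np.cos(t),np.sin(t)]);ey=np.array([-np.sin(y),np.cos(y),0])
a=patch(s,np.array([.6175,-.2077,.085]),ex,ey,.025)
b=cv2.resize(s["color"][140:240,270:370,::-1],(400,400),interpolation=cv2.INTER_CUBIC)
cv2.imwrite("pics/p11.png",np.hstack([a,b]))
print([(q["centre"],q["p"]) for q in ctrl.spot_point(s,"screw")],[(q["centre"],q["p"]) for q in ctrl.spot_point(s,"driver")])
E
```

```text
at [ 0.6158 -0.2065  0.2015] [179.9916  -0.0351 154.4356] f [ 0.7 -0.2 -1.4] F 30.0 t 18.0
scaled [-0.0102 -0.0021  0.1573] turn None
[([326.0, 183.0], 0.73)] [([606.4, 77.6], 0.98), ([571.9, 151.2], 0.78), ([323.4, 197.4], 0.75), ([526.1, 32.2], 0.68)]
```

View pics/p11.png

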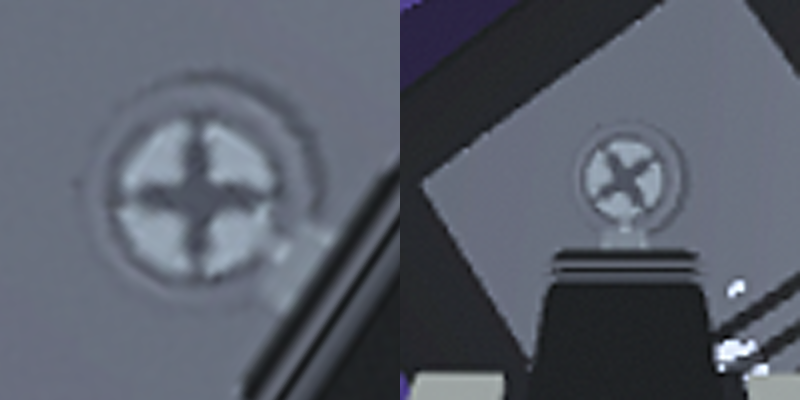

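The patch shows the cross now square to the cover (0° against -7.4° before), so it turned about 83° to its stop. The head is back out level at (197,198), so it is locked. Carrying the driver back to the block.

>>> carry_out(deltas=[[[0.316,0.905,-0.1,0,-1],[0.316,0.905,-0.1,0,-1],[0.316,0.905,-0.1,0,-1],[0.316,0.905,-0.1,0,-1],[0.316,0.905,-0.1,0,-1]]])

```text
clock: 18.6
tool_pos: [0.638, -0.0115, 0.2218]
orientation: [180.0, 0.0, 154.7]
force: [0.3, -0.6, -1.4]
opening: 0.0258
gripper_force: 30.0
```

>>> carry_out(deltas=[[[0.316,0.905,-0.05,0.02,-1],[0.316,0.905,-0.05,0.02,-1],[0.316,0.905,-0.05,0.02,-1],[0.316,0.905,-0.05,0.02,-1],[0.316,0.905,-0.05,0.02,-1]]])

```text
clock: 19.1
tool_pos: [0.6585, 0.179, 0.2305]
orientation: [-180.0, -0.0, 147.5]
force: [-0.5, -0.9, -2.1]
opening: 0.0259
gripper_force: 30.0
```

```bash
python3 - <<'E'
from h import *
np.set_printoptions(precision=4,suppress=True)
for i in range(4): s=ctrl.snapshot("wrist")
togo([.6580,.1748,.150],-213)
p=np.array(ctrl.get_obs()["tool_pos"])
for q in ctrl.spot_point(s,"driver"): print("drv",q["centre"],q["p"],atz(rayw(s,q["centre"]),p[2]-.0688))
for q in ctrl.spot_point(s,"block_hole"): print(q["centre"],q["p"],atz(rayw(s,q["centre"]),.065))
E
```

```text
at [0.6581 0.1735 0.2312] [-179.9414   -0.0252  147.2092] f [-0.5 -0.2 -0.7] F 30.0 t 19.3
scaled [0.0042 0.0052 0.4059] turn 0.0005810645567109418
drv [392.5, 122.2] 0.9 [0.6324 0.2541 0.1624]
drv [260.6, 113.3] 0.81 [0.5686 0.1685 0.1624]
drv [353.9, 221.4] 0.48 [0.6888 0.1827 0.1624]
drv [329.2, 161.2] 0.27 [0.6323 0.1933 0.1624]
[325.4, 172.2] 0.72 [0.6582 0.1726 0.065 ]
```

>>> carry_out(deltas=[[[0.004,0.003,0.15,0,-1],[0.004,0.003,0.3,0,-1],[0.004,0.003,0.4,0,-1],[0.004,0.003,0.4,0,-1],[0.004,0.003,0.4,0,-1]]])

```text
clock: 19.9
tool_pos: [0.6584, 0.1744, 0.1523]
orientation: [-180.0, 0.0, 147.2]
force: [-0.7, 0.2, -0.5]
opening: 0.0259
gripper_force: 30.0
```

>>> carry_out(deltas=[[[0,0,0.03,0,-1],[0,0,0.06,0,-1],[0,0,0.1,0,-1],[0,0,0.1,0,-1],[0,0,0.1,0,-1]]])

```text
clock: 20.4
tool_pos: [0.6579, 0.1753, 0.1314]
orientation: [-180.0, -0.0, 147.2]
force: [0.4, 0.4, -2.0]
opening: 0.0259
gripper_force: 30.0
```

>>> carry_out(deltas=[[[0,0,0.05,0,-1],[0,0,0.1,0,-1],[0,0,0.15,0,-1],[0,0,0.15,0,-1],[0,0,0.15,0,-1]]])

```text
clock: 20.9
tool_pos: [0.6579, 0.1752, 0.1011]
orientation: [-179.9, -0.0, 147.2]
force: [-0.2, 0.6, -0.3]
opening: 0.0258
gripper_force: 30.0
```

In the hole without contact. Lowering the last 12 mm.

>>> carry_out(deltas=[[[0,0,0.03,0,-1],[0,0,0.05,0,-1],[0,0,0.055,0,-1],[0,0,0.055,0,-1]]])

```text
clock: 21.3
tool_pos: [0.6579, 0.1753, 0.0904]
orientation: [-180.0, -0.0, 147.2]
force: [-1.2, 0.2, -0.8]
opening: 0.0265
gripper_force: 30.0
```

>>> carry_out(deltas=[[[0,0,0.004,0,-1],[0,0,0.008,0,-1],[0,0,0.008,0,-1]]])

```text
clock: 21.6
tool_pos: [0.6581, 0.1754, 0.0891]
orientation: [180.0, 0.0, 147.2]
force: [-1.4, 0.7, -1.0]
opening: 0.0259
gripper_force: 30.0
```

>>> carry_out(deltas=[[[0,0,0.003,0,-1],[0,0,0.005,0,-1],[0,0,0.005,0,-1]]])

```text
clock: 21.9
tool_pos: [0.6582, 0.1753, 0.089]
orientation: [180.0, 0.0, 147.2]
force: [-1.9, -0.1, 4.5]
opening: 0.0258
gripper_force: 30.0
```

>>> carry_out(deltas=[[[0,0,0.003,0,-1],[0,0,0.004,0,-1],[0,0,0.004,0,-1]]])

```text
clock: 22.2
tool_pos: [0.6583, 0.1753, 0.089]
orientation: [180.0, 0.1, 147.3]
force: [-3.4, -0.8, 9.6]
opening: 0.0258
gripper_force: 30.0
```

The handle is on the block. Relieve the force, open, and go up.

>>> carry_out(deltas=[[[0,0,-0.005,0,-1],[0,0,-0.005,0,-0.3],[0,0,-0.005,0,-0.1],[0,0,-0.005,0,0.1],[0,0,-0.005,0,0.2]]])

```text
clock: 22.7
tool_pos: [0.658, 0.1753, 0.088]
orientation: [-180.0, -0.0, 147.2]
force: [0.2, 0.8, -0.3]
opening: 0.049
gripper_force: 0.0
```

>>> carry_out(deltas=[[[0,0,0,0,0.3],[0,0,-0.1,0,0.3],[0,0,-0.3,0,0.3],[0,0,-0.5,0,0.3],[0,0,-0.7,0,0.3]]])

```text
clock: 23.2
tool_pos: [0.6578, 0.1752, 0.2297]
orientation: [-180.0, -0.0, 147.2]
force: [1.3, -0.1, -0.3]
opening: 0.0573
gripper_force: 0.0
```

```bash
python3 - <<'E'
from h import *
np.set_printoptions(precision=4,suppress=True)
for i in range(6): s=ctrl.snapshot("wrist")
a=ctrl.snapshot("scene")
print(ctrl.get_obs()["tool_pos"],ctrl.get_obs()["clock"])
for n,z in(("driver_grip",.11),("block_hole",.065)):
  for q in ctrl.spot_point(s,n): print(n,q["centre"],q["p"],atz(rayw(s,q["centre"]),z))
for n in("driver_grip","cup","cell","bowl","tape"): print(n,[(np.round(q["centre"],1).tolist(),round(q["p"],2)) for q in ctrl.spot_point(a,n)][:5])
# handle-end cap: grey disc centre on z=.145
g=cv2.cvtColor(patch(s,np.array([.658,.175,.145]),np.eye(3)[0],np.eye(3)[1],.025,50),cv2.COLOR_BGR2GRAY);print(g[::2,::2])
E
```

```text
[0.6573 0.1751 0.2267] 23.55
driver_grip [409.5, 134.9] 0.95 [0.6608 0.271  0.11  ]
driver_grip [236.8, 126.0] 0.88 [0.5609 0.133  0.11  ]
driver_grip [327.7, 182.0] 0.74 [0.6579 0.1769 0.11  ]
driver_grip [360.4, 255.7] 0.57 [0.7479 0.1618 0.11  ]
block_hole [325.4, 173.4] 0.75 [0.6586 0.1737 0.065 ]
driver_grip [([308.4, 299.7], 0.78), ([368.5, 306.8], 0.5), ([343.1, 271.9], 0.46), ([353.0, 236.7], 0.43)]
cup []
cell [([453.0, 256.1], 0.82)]
bowl [([454.3, 339.5], 0.57)]
tape [([246.6, 136.8], 0.89)]
[[185 179 182 197 199 205 193 185 193 191 202 204 199 196 192 185 171 195
  199 193 190 195  92 104 105]
 [185 179 181 138 148 213 196 187 194 192 203 202 197 195 190 185 189 197
  197 193 190 168  94 105 106]
 [183 184 118  84  40  46  98 174 206 204 205 201 196 195 188 185 192 198
  195 193 190 154  46  67 106]
 [182 146  89  40  47  49  43  41  59 158 212 203 197 193 186 188 194 198
  194 191 189 111  54  55  81]
 [171  97  69  47  47  49  49  48  47  41  49 139 204 192 184 190 194 198
  193 190 192  73  57  52 109]
 [118  90  42  49  47  47  49  48  47  51  55  53  25 198 191 191 1
[... 1333 characters left out ...]
01 159  71  43  52  52  49  83 209 147
  101 104 105 105 105 105 105]
 [204 192 184 189 207 200 200 195 192 196 184 121  38  51  54 174 191 119
  104 104 104 104 105 104 104]
 [200 188 185 192 206 199 199 193 193 193 184 204 155 109 185 197 181  96
  104 105 104 105 104 105 105]
 [201 185 187 197 205 201 198 190 193 191 185 195 194 195 192 189 184  95
  104 106 105 105 105 104 105]
 [132 203 191 207 202 200 195 191 193 188 190 192 194 192 191 190 138 103
  104 104 105 105 105 105 105]
 [ 54  46  44 130 162 197 199 194 195 184 194 192 192 191 191 188 106 105
  105 105 105 103 105 105 105]
 [ 58  58  57  56  49  51  73 104 160 169 206 198 192 191 190 178 105 105
  105 104 104 105 104 104 105]]
```

The cap is centred over the hole at the resting height, the gripper is clear, and the cell, bowl and tape are where they were. The arm hides the cup, but it never came near it.

```bash
python3 -c "
from plant import ctrl
print(ctrl.close_job())"
```

```text
the job is handed in; nothing more can be done
None
```

The screw was pushed in, turned clockwise to its stop and sprang back out locked (judged from its cross angle in the last wrist picture), the screwdriver stands upright in its block again, and the job is handed in at about 24 s; the cell, bowl and tape read unmoved, and the cup was hidden by the arm in the final check.

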